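# Jog the drying rail with its spring-centred stick

## Robot

A 6-joint arm with a two-finger parallel gripper is mounted at the origin on the work surface. World frame = base frame: x ahead of the robot, y to its left, z up, the work surface at z = 0. Lengths are in m, angles in degrees, forces in N, time in s.
With the tool pointing down it reaches from about 0.25 to 0.725 m from the base axis. Payload 9.7 kg.
Tool frame: the origin (TCP) lies at the very end of the fingers, on their centre line; the grasp point (between the pads) lies 19 mm behind it; y points along the fingers, x is the direction in which the jaws open and shut, and the axes are right-handed (so a half turn about y gives the same grasp; the last joint's range is limited). The gripper opens to 85 mm and grips with 20 to 120 N. Pads are 22 mm wide; open, the fingers measure 114 mm over their backs; the gripper's body (76 mm by 85 mm) begins 54 mm behind the grasp point. The pads swing forward as they close: fully open they stand 13 mm farther back than shut.
Start: joints at [-76.375, 4.979, 10.078, 95.1, 0, 90], TCP at [0.13, -0.535, 0.231] pointing down, gripper open.
Joint ranges: [-179.16, 179.16], [-48.56, 103.87], [-65.8, 70.77], [-126.05, 130.52], [-82.76, 87.17], [-180, 180]. Speed limits (degrees/s): [127.2, 127.2, 147.25, 180, 180, 180].

## Interface

Orientations are given as [roll, pitch, yaw] about the fixed x, y, z axes, in that order (R = Rz(yaw) Ry(pitch) Rx(roll)).
In Python, from workcell import bot gives the robot as it stands.
- The arm moves only by the shell command python3 -m jog 'ROWS' [FORCE]. ROWS is JSON, a list of rows, each a list of 7 numbers: the closure, from 0 (fully open) to 1 (shut), then the shift along the world's x, y, z in units of 25 mm (1.0 is 25 mm), then the turn, a rotation vector about the world's x, y, z in units of 5 degrees (1.0 is 5 degrees). A call has 1 to 5 rows; each row is the pose to reach, as a shift and turn from the pose commanded when the call began; what a row does not reach only later rows make up. A row lasts 1/10 s, in which the tool goes at most 50 mm and 8.59 degrees, less where a joint would pass 70% of its speed; a pose out of reach is approached as far as the arm can. A call with a gripper value outside its range is refused whole. The fingers move at their own pace and stop on an object; FORCE is the grip in N (left out, the last holds). Time passes only in rows, so rows that repeat a pose let the fingers close. It gives the time, the measured TCP pose, the force and the opening at its end, in the units of the state.
- bot.get_obs(): the state, without advancing time (a new reading comes with each control period).
- bot.camera(name): name is "side" or "top" or "wrist"; returns (picture, depth): 400x640x3 uint8, red, green, blue; 400x640 float32, m along the optical axis (not along the pixel's ray), 0 where there is no reading.
- bot.camera_model(name): a dict with "fx", "fy", "cx", "cy" (pixels), "k1" (the pictures are not rectified: a ray, as slopes to the right and down, at radius r is drawn at 1 + k1 r^2 times it, then the intrinsics apply), "rvec" (rotation vector, rad) and "tvec" (3), from world to camera coordinates, as OpenCV has them; the wrist camera has in their place "tool_from_camera" (4x4, takes a point from camera to tool coordinates, whose origin is the TCP and whose axes are the tool frame's). Camera axes: x right, y down, z forward; pixel columns grow to the right and rows downward; lengths in m; the calibration is good to about 2 mm. A picture is of the moment at which its call begins: read the wrist's pose just before it. camera_model takes no time and is no camera call.
- bot.job_done(): hands the job in, once; it reports no verdict.
Trained networks look in the newest picture that a camera, given by its name, has taken for a name from the list of things; names that differ only in an ending like _2 or _b are one class to them, and where a whole thing is asked for, a point or a joint stands for the part that bears it (a point fixed in the world has none). Each returns a list of dicts, best first, with "conf" (0 to 1); they miss things now and then, are a little off and sometimes report something else, mostly with a low value. They report only what shows in the picture. A call takes as long as a camera call. They do not tell look-alikes from the thing itself.
- bot.regions_of(camera, label): "pixels" (400x640 bool, what is visible of it) and "point" ([row, column] in pixels, amid what is visible of it).
The state is a dict: "time": time; "q": joint angles; "qd": joint speeds; "joint_efforts": joint torques, N m; "ee_pos": TCP position; "tcp_rot": TCP orientation; "wrist_force": force on the tool from outside, world axes, zero at the start; "torque": the same for the moment, N m; "opening": finger opening in m.
Only numpy, scipy, OpenCV 4.12 (cv2) and the standard library are available. Lean on these libraries where they do the work, as an engineer would, in place of code of your own. Each camera call takes 0.05 s, during which the arm holds its last target. There are 200 camera calls.

## Task

Jog the laundry's drying rail: tilt the stick with the round ball top over towards the lamp end of its own box, close to its stop, keep it there for two seconds, then let go so that it stands upright again. Do not swing it any other way, and leave the disc-topped stick on the other box alone.

Things in the scene. Friction and masses are not known exactly. Their poses are not given: they have to be found in the camera images.
- ball_top (a point): Centre of the black 34 mm ball on the stick to be used; 135 mm above the table when upright. Steel stem 10 mm thick. The stick tilts any way about a pivot 85 mm below this point (50 mm above the table); springs (0.7 N m/rad, about 3.5 N at the ball near the stop) bring it back upright. Stops at 25 degrees: ball 36 mm to the side, 8 mm lower. The ball can be pinched or pushed from above.
- ball_box: Cream box that carries the ball-topped stick: 150 mm long (its x), 100 mm wide (its y), 55 mm high, fixed to the table at any yaw. Origin: centre of its underside, z up. The stick stands in the middle of its top in a grey rubber boot. +x points to the lamp end: there, 54 mm from the middle, is its only lamp, a white dome on a black 32 mm ring, 19 mm high above the box's top; the other end is bare.
- disc_top (a point): Centre of the black flat disc, 48 mm in diameter and 10 mm thick, on top of the other stick, to be left alone; 135 mm above the table. It stands in the middle of its box; otherwise the same stick and springs.
- disc_box: Cream box that carries the disc-topped stick: 150 mm long (its x), 100 mm wide (its y), 55 mm high, fixed to the table at any yaw. Origin: centre of its underside, z up. The stick stands in the middle of its top in a grey rubber boot. +x points to the lamp end: there, 54 mm from the middle, is its only lamp, a white dome on a black 32 mm ring, 19 mm high above the box's top; the other end is bare.
There are look-alikes about, which are no part of the job. What is shaped like the ball_box but green is not meant. Leave any purple look-alike of the disc_box alone.

How it is judged:
By the outcome, as a careful person would: the job done as asked, in the order asked, and still so for the second after the job is handed in, with the robot touching nothing.
It also fails if it takes over 32 s, if anything falls off the work surface, if the arm or the gripper's body presses on something with over 40 N, if the wrist force passes 120 N, or if a joint passes its speed limit or range.

## Working session

There is one attempt and no reset: what is moved stays moved. The work goes in short steps, Python scripts to look and compute and a shell command to move; the robot and the scene stay as the last step left them, time stands still between calls to the robot, and variables do not carry over. Pictures are saved under pics/ and viewed, about 8 in all and at most 12, crops included, and the job is handed in when it is done.

```bash
mkdir -p pics; cat > h.py <<'E'
import numpy as np, cv2
from workcell import bot
from scipy.spatial.transform import Rotation as R
def world(cam, px, depth, obs=None):
    """px: Nx2 (col,row), depth N -> world"""
    m=bot.camera_model(cam)
    K=np.array([[m['fx'],0,m['cx']],[0,m['fy'],m['cy']],[0,0,1.]])
    s=cv2.undistortPoints(np.array(px,float).reshape(-1,1,2),K,np.array([m['k1'],0,0,0.])).reshape(-1,2)
    P=np.c_[s,np.ones(len(s))]*np.array(depth).reshape(-1,1)
    if 'rvec' in m:
        Rm=cv2.Rodrigues(np.array(m['rvec'],float))[0]
        return (P-np.array(m['tvec']).ravel())@Rm
    T=np.array(m['tool_from_camera']); P=P@T[:3,:3].T+T[:3,3]
    return P@R.from_euler('xyz',obs['tcp_rot'],degrees=True).as_matrix().T+np.array(obs['ee_pos'])
E
python3 - <<'E'
from h import *
print(bot.get_obs())
for c in ['top','side']:
    im,d=bot.camera(c); cv2.imwrite(f'pics/{c}0.png',im[:,:,::-1]); np.savez(f'{c}0.npz',im=im,d=d)
    for l in ['ball_top','ball_box','disc_top','disc_box']:
        for r in bot.regions_of(c,l)[:4]:
            p=r['pixels']&(d>0); v,u=np.nonzero(p)
            W=world(c,np.c_[u,v],d[p]) if len(u) else np.zeros((1,3))
            print(c,l,round(r['conf'],2),r['point'],len(u),np.median(W,0).round(3),W.max(0).round(3),im[p].mean(0).round())
E
```

```text
{'time': 0.0, 'q': array([-7.63754694e+01,  5.01114737e+00,  1.00345101e+01,  9.51002540e+01,
       -9.77362882e-04,  9.00026621e+01]), 'qd': array([-0.04922952, -0.05139103,  0.08706958,  0.04388744,  0.01481387,
        0.12454783]), 'joint_efforts': array([-2.04732110e-03, -5.20378733e+01,  4.64809906e+01,  1.58180553e-02,
       -1.87825776e-04, -3.12570501e-05]), 'ee_pos': array([ 0.12949712, -0.53429664,  0.23058313]), 'tcp_rot': array([-9.00009809e+01,  7.68912059e-02, -7.63781315e+01]), 'wrist_force': array([ 0.09463496,  0.20407563, -0.70747404]), 'torque': array([0.03153526, 0.03078578, 0.00970418]), 'opening': 0.08553774310218165}
top ball_top 0.73 [151.6, 227.1] 129 [0.534 0.174 0.148] [0.549 0.19  0.156] [16. 14. 14.]
top ball_top 0.69 [226.0, 223.9] 146 [0.348 0.18  0.147] [0.367 0.211 0.154] [17. 17. 15.]
top ball_top 0.49 [255.8, 390.3] 196 [ 0.272 -0.212  0.146] [ 0.288 -0.196  0.155] [29. 26. 24.]
top ball_box 0.87 [256.8, 385.7] 2352 [ 0.271 -0.208  0.056] [ 0.33  -0.129  0.155] [44. 84. 45.]
top ball_box 0.84 [160.7, 240.7] 2407 [0.528 0.168 0.056] [0.6   0.27  0
[... 587 characters left out ...]
[59. 55. 48.]
side ball_box 0.84 [317.5, 281.7] 6244 [0.335 0.207 0.054] [0.409 0.264 0.153] [ 51. 101.  52.]
side ball_box 0.7 [202.6, 395.1] 2151 [ 0.277 -0.171  0.055] [ 0.352 -0.128  0.154] [47. 83. 46.]
side ball_box 0.65 [275.0, 192.2] 5508 [0.519 0.197 0.054] [0.679 0.26  0.153] [135. 125. 100.]
side disc_top 0.79 [153.5, 299.1] 318 [ 0.5   -0.154  0.138] [ 0.635 -0.132  0.142] [54. 47. 46.]
side disc_top 0.62 [111.8, 320.9] 214 [ 0.552 -0.371  0.138] [ 0.687 -0.348  0.142] [72. 64. 56.]
side disc_box 0.67 [143.9, 323.2] 1947 [ 0.535 -0.353  0.054] [ 0.681 -0.147  0.142] [86. 51. 84.]
side disc_box 0.63 [194.5, 303.4] 3121 [ 0.486 -0.133  0.054] [ 0.635 -0.083  0.142] [125. 111.  88.]
```

```bash
python3 - <<'E'
import cv2,numpy as np
a=cv2.imread('pics/top0.png')[100:220,160:320]; b=cv2.imread('pics/side0.png')[190:340,110:310]
a=cv2.resize(a,(800,600),interpolation=cv2.INTER_CUBIC); cv2.imwrite('pics/topc.png',a)
cv2.imwrite('pics/sidec.png',cv2.resize(b,(800,600),interpolation=cv2.INTER_CUBIC))
E
```

```text
(no output)
```

View pics/top0.png

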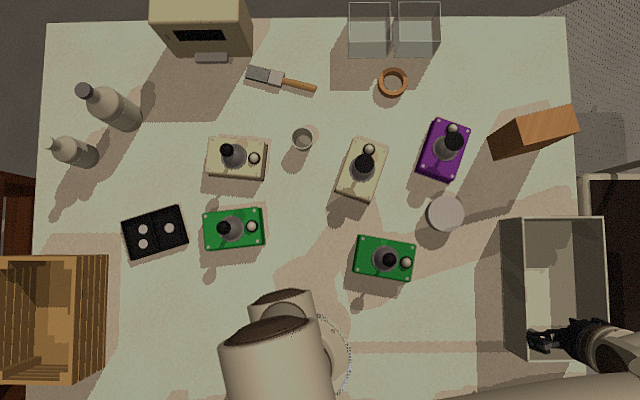

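View pics/topc.png

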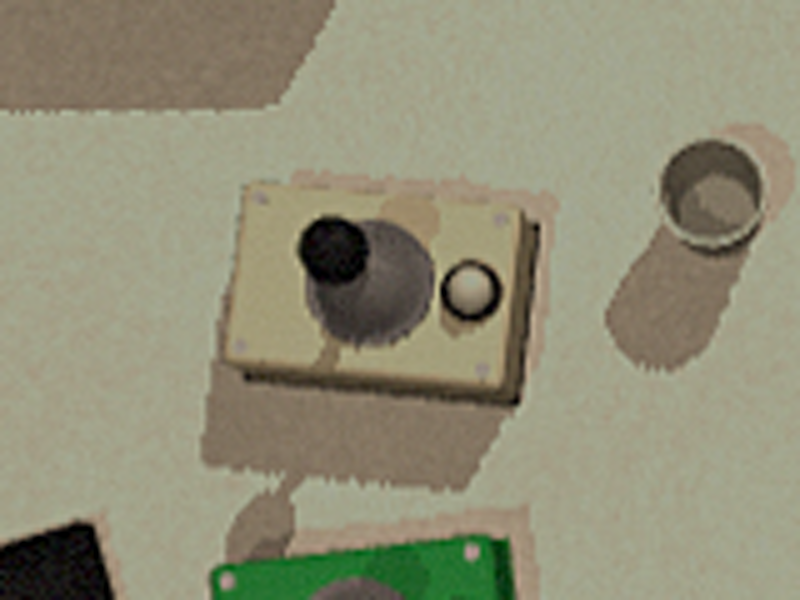

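View pics/sidec.png

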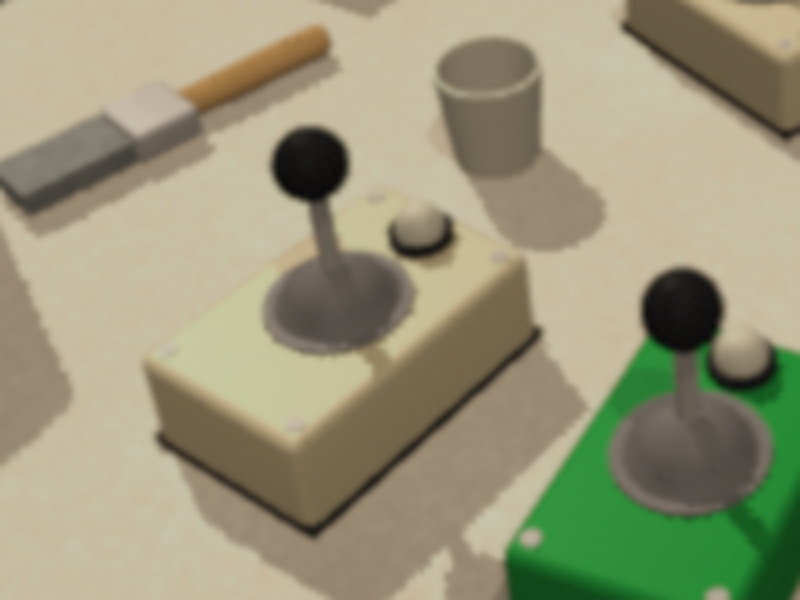

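The top view shows the cream ball box at about (235,155), with the lamp at (254,158) on its right end. The cream disc box is at (362,168), two green look-alikes at (233,228) and (386,258), and the purple one at (442,150). The crops confirm a round ball, a cream box, and the lamp on the side towards -y. Next I'll measure the box axis.

```bash
cat > box.py <<'E'
from h import *
def box(cam,im,d,obs=None):
    """cream ball box: plane centre, yaw, from top-face and ball points"""
    v,u=np.nonzero(d>0); W=world(cam,np.c_[u,v],d[v,u],obs); c=im[v,u].astype(float)
    near=np.hypot(W[:,0]-.526,W[:,1]-.167)<.115
    top=near&(abs(W[:,2]-.056)<.006)
    r=cv2.minAreaRect((W[top][:,:2]*1000).astype(np.float32))
    q=cv2.boxPoints(r); e=max(q[1]-q[0],q[2]-q[1],key=np.linalg.norm); yaw=np.degrees(np.arctan2(e[1],e[0]))
    ctr=np.array(r[0])
    lamp=near&(W[:,2]>.064)&(W[:,2]<.08)&(c.min(1)>110)
    L=np.median(W[lamp],0)*1000
    e=e/np.linalg.norm(e)
    if (L[:2]-ctr)@e<0: e=-e
    B=W[near&(W[:,2]>.125)]
    f=lambda p:np.hypot(np.linalg.norm(B-p,axis=1)-.017,0)
    from scipy.optimize import least_squares
    s=least_squares(lambda p:np.linalg.norm(B-p,axis=1)-.017,B.mean(0)-[0,0,.005],loss='soft_l1',f_scale=.002)
    print(cam,'rect',r,'yaw',np.degrees(np.arctan2(e[1],e[0])).round(1),'lamp',L.round(1),lamp.sum(),'dirlamp',np.degrees(np.arctan2(*(L[:2]-ctr)[::-1])).round(1),'ball',s.x.round(4),len(B))
E
python3 - <<'E'
from box import *
for c in ['top','side']:
    z=np.load(c+'0.npz'); box(c,z['im'],z['d'])
E
python3 -m jog '[[0,1,2,1,0,0,1.7],[0,2,4,2,0,0,3.4],[0,3,6,3,0,0,5.1],[0,4,8,3,0,0,6.8],[0,5,9.5,3,0,0,8.5]]' 20
```

```text
top rect ((535.8468017578125, 177.85235595703125), (150.07760620117188, 100.45921325683594), 84.05123901367188) yaw -95.9 lamp [533.4 121.6  71.5] 31 dirlamp -92.5 ball [0.5363 0.1785 0.1356] 155
side rect ((536.182373046875, 179.27008056640625), (150.53236389160156, 100.80121612548828), 83.51306915283203) yaw -96.5 lamp [529.5 127.1  71.5] 59 dirlamp -97.3 ball [0.5371 0.178  0.1349] 313
time: 1.0
ee_pos: [0.2385, -0.3234, 0.3052]
tcp_rot: [-90.0, -0.1, -33.6]
wrist_force: [1.2, 0.6, 0.0]
opening: 0.0855
```

```bash
python3 -m jog '[[0,0.8,1.4,0,0,0,1.7],[0,1.6,2.8,0,0,0,3.4],[0,2.4,4.2,0,0,0,5.1],[0,3.2,5.6,0,0,0,6.8],[0,4,7,0,0,0,8.5]]' && python3 -m jog '[[0,0.8,1.4,0,0,0,1.7],[0,1.6,2.8,0,0,0,3.4],[0,2.4,4.2,0,0,0,5.1],[0,3.2,5.6,0,0,0,6.8],[0,4,7,0,0,0,8.5]]' && python3 -m jog '[[0,0.8,1.2,0,0,0,1.7],[0,1.6,2.4,0,0,0,3.4],[0,2.4,3.6,0,0,0,5.1],[0,3.24,5,0,0,0,6.5],[0,3.24,5,0,0,0,6.5]]'
python3 - <<'E'
from box import *
for i in range(1):
    o=bot.get_obs(); im,d=bot.camera('wrist'); print(o['ee_pos'],o['tcp_rot'],o['q'].round(1),o['wrist_force'])
cv2.imwrite('pics/w1.png',im[:,:,::-1])
box('wrist',im,d,o)
E
```

```text
time: 1.5
ee_pos: [0.3386, -0.1483, 0.3042]
tcp_rot: [-90.0, -0.1, 9.0]
wrist_force: [0.4, -0.5, 1.2]
opening: 0.0858
time: 2.0
ee_pos: [0.4387, 0.0269, 0.3042]
tcp_rot: [-90.0, -0.0, 51.5]
wrist_force: [0.4, -1.7, -0.1]
opening: 0.0855
time: 2.5
ee_pos: [0.5207, 0.1534, 0.3018]
tcp_rot: [-89.9, 0.0, 84.0]
wrist_force: [0.2, -0.1, -0.8]
opening: 0.0854
[0.52070478 0.15340416 0.30184405] [-8.98665040e+01  1.38558654e-02  8.40226714e+01] [ 16.4   6.4  19.6 103.3   0.   22.4] [ 0.15729844 -0.10526465 -0.80389929]
wrist rect ((536.9763793945312, 178.5358428955078), (149.15670776367188, 98.79856872558594), 83.86409759521484) yaw -96.1 lamp [532.  122.7  72.5] 136 dirlamp -95.1 ball [0.511  0.1554 0.3641] 32151
```

View pics/w1.png

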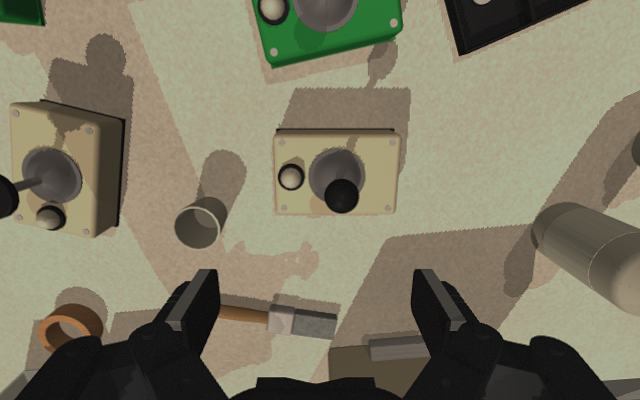

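The wrist view shows the cream box at (335,172), with the lamp at (291,177), on the tool's -x side, and the ball at (341,195). That agrees with the other two cameras: centre (0.5365, 0.1785), lamp direction -96°. I'll settle above it, half close, and then descend around the ball.

```bash
python3 -m jog '[[0.4,0.02,0.04,0,0,0,0],[0.4,0.02,0.04,0,0,0,0],[0.4,0.02,0.04,-1,0,0,0],[0.4,0.02,0.04,-2,0,0,0],[0.4,0.02,0.04,-2,0,0,0]]'
python3 - <<'E'
from h import *
o=bot.get_obs(); print(o['ee_pos'],o['tcp_rot'],o['wrist_force'],o['opening'],o['q'].round(1))
E
```

```text
time: 3.05
ee_pos: [0.5184, 0.1499, 0.2516]
tcp_rot: [-89.8, 0.1, 83.5]
wrist_force: [0.8, 0.1, 0.0]
opening: 0.0511
[0.51840162 0.14994735 0.25158238] [-8.98067303e+01  8.44024721e-02  8.35280702e+01] [0.75816971 0.14438065 0.02157462] 0.05114593253903772 [16.1  4.3 11.6 97.5 -0.  22.6]
```

```bash
python3 -m jog '[[0.4,0.36,0.57,0,0,0,0.08],[0.4,0.72,1.14,0,0,0,0.08],[0.4,0.72,1.14,-0.5,0,0,0.08],[0.4,0.72,1.14,-1,0,0,0.08],[0.4,0.72,1.14,-1,0,0,0.08]]'
python3 - <<'E'
from h import *
im,d=bot.camera('side');o=bot.get_obs(); print(o['ee_pos'],o['tcp_rot'],o['wrist_force'],o['opening'])
cv2.imwrite('pics/s2.png',cv2.resize(im[130:310,100:340],(800,600),interpolation=2)[:,:,::-1])
E
```

```text
time: 3.55
ee_pos: [0.5373, 0.179, 0.229]
tcp_rot: [-90.0, 0.0, 84.0]
wrist_force: [0.2, -0.4, 0.2]
opening: 0.0512
[0.5374702  0.17909329 0.22991318] [-9.00130890e+01 -3.23232845e-03  8.39724857e+01] [-0.5322724  -0.52252252  0.32428058] 0.05136617741538206
```

View pics/s2.png

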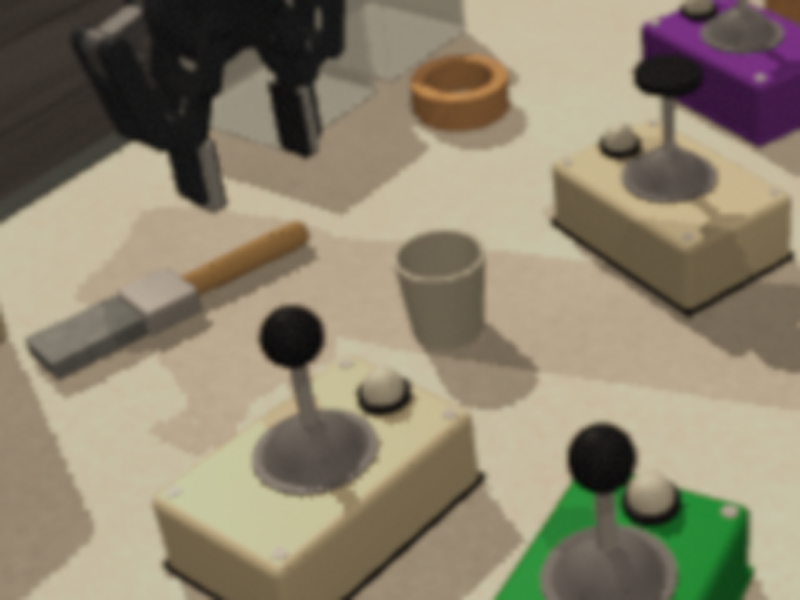

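The side view shows the gripper above, with the fingers along the box's long axis and the ball standing free at (292,337). Now down.

```bash
python3 -m jog '[[0.4,-0.02,-0.02,-1.2,0,0,0],[0.4,-0.02,-0.02,-2.4,0,0,0],[0.4,-0.02,-0.02,-3.6,0,0,0],[0.4,-0.02,-0.02,-4.5,0,0,0],[0.4,-0.02,-0.02,-4.5,0,0,0]]'
python3 - <<'E'
from h import *
im,d=bot.camera('side');o=bot.get_obs(); print(o['ee_pos'],o['tcp_rot'],o['wrist_force'],o['opening'])
cv2.imwrite('pics/s3.png',cv2.resize(im[190:310,110:270],(800,600),interpolation=2)[:,:,::-1])
E
```

```text
time: 4.1
ee_pos: [0.5361, 0.1784, 0.1149]
tcp_rot: [-89.8, 0.1, 84.0]
wrist_force: [-0.1, -0.8, 0.3]
opening: 0.0511
[0.53688936 0.17871427 0.11703549] [-8.99580788e+01  1.83679494e-02  8.39910019e+01] [0.26165093 0.98733369 0.54984907] 0.05107074490573455
```

View pics/s3.png

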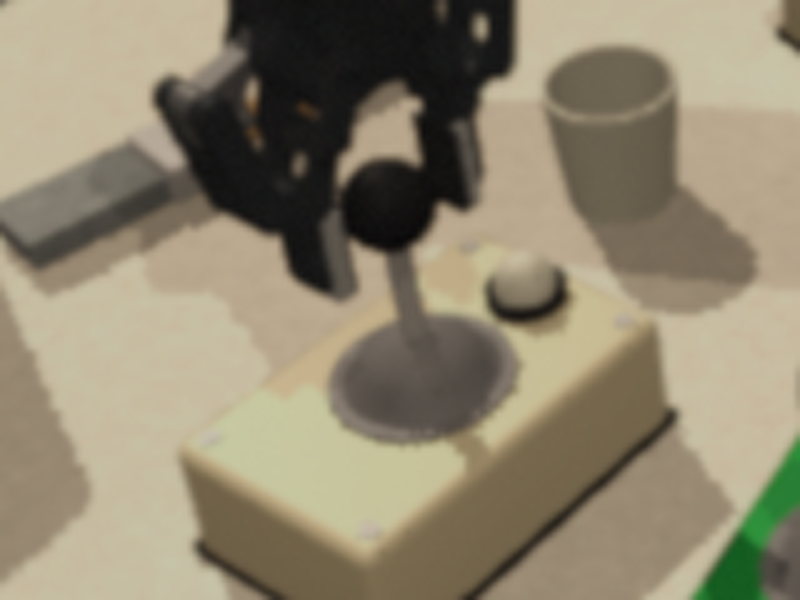

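The ball is between the pads and the stick is upright. Now I'll push towards the lamp end.

```bash
python3 -m jog '[[0.4,-0.04,-0.4,0,0,0,0],[0.4,-0.08,-0.8,-0.1,0,0,0],[0.4,-0.13,-1.2,-0.2,0,0,0],[0.4,-0.15,-1.43,-0.2,0,0,0],[0.4,-0.15,-1.43,-0.2,0,0,0]]'
cat > ball.py <<'E'
from h import *
from scipy.optimize import least_squares
def ball():
    im,d=bot.camera('side'); o=bot.get_obs()
    for r in bot.regions_of('side','ball_top'):
        p=r['pixels']&(d>0); v,u=np.nonzero(p)
        if not len(u): continue
        W=world('side',np.c_[u,v],d[p])
        if abs(np.median(W[:,0])-.53)>.05: continue
        W=W[np.linalg.norm(W-np.median(W,0),axis=1)<.025]
        s=least_squares(lambda q:np.linalg.norm(W-q,axis=1)-.017,W.mean(0)-[-.005,0,.005],loss='soft_l1',f_scale=.001).x
        e=np.array([-.106,-.994]);t=s[:2]-[.5365,.1785]
        print('conf',r['conf'],s.round(4),'along',t@e*1000,'lat',(t[0]*-e[1]+t[1]*e[0])*1000,len(W))
    print(o['time'],o['ee_pos'],o['wrist_force'],o['opening'])
    return im
E
python3 - <<'E'
from ball import *
im=ball(); cv2.imwrite('pics/s4.png',cv2.resize(im[190:310,110:270],(800,600),interpolation=2)[:,:,::-1])
E
```

```text
time: 4.65
ee_pos: [0.5335, 0.1425, 0.1119]
tcp_rot: [-90.0, -0.0, 84.0]
wrist_force: [0.4, 2.1, 2.1]
opening: 0.0513
conf 0.64 [0.5338 0.1528 0.1309] along 25.8778838288989 lat 0.03189689307252436 243
4.7 [0.53357647 0.14295786 0.11187228] [0.44951074 1.82211766 1.19153857] 0.05100622468764418
```

View pics/s4.png

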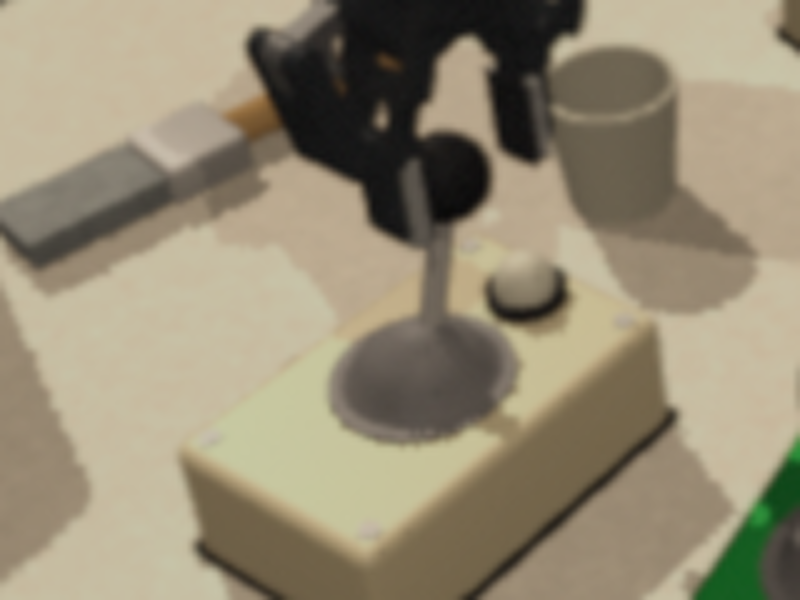

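The ball is pushed 26–27 mm straight towards the lamp, with no sideways drift. I'll add about 6.5 mm to get near the stop.

```bash
python3 -m jog '[[0.4,-0.02,-0.13,-0.05,0,0,0],[0.4,-0.03,-0.26,-0.05,0,0,0],[0.4,-0.03,-0.26,-0.05,0,0,0],[0.4,-0.03,-0.26,-0.05,0,0,0]]'
python3 - <<'E'
from ball import *
im=ball(); cv2.imwrite('pics/s5.png',cv2.resize(im[190:310,110:270],(800,600),interpolation=2)[:,:,::-1]); ball()
E
```

```text
time: 5.15
ee_pos: [0.5325, 0.1369, 0.1099]
tcp_rot: [-90.0, 0.0, 84.0]
wrist_force: [0.4, 2.6, -0.7]
opening: 0.0511
conf 0.72 [0.533  0.1475 0.1286] along 31.20559230273626 lat -0.2310860377273626 235
5.2 [0.5325309  0.13693794 0.1099409 ] [ 0.35210494  2.48934572 -1.07678327] 0.05097367945607343
conf 0.81 [0.5329 0.1472 0.1285] along 31.523660459036158 lat -0.2843447214452648 233
5.3 [0.53256379 0.13693233 0.10999346] [ 0.41656935  3.47529762 -0.94796342] 0.051198647714325134
```

```bash
python3 -m jog '[[0.4,-0.01,-0.06,0,0,0,0],[0.4,-0.01,-0.06,0,0,0,0],[0.4,-0.01,-0.06,0,0,0,0],[0.4,-0.01,-0.06,0,0,0,0],[0.4,-0.01,-0.06,0,0,0,0]]'
python3 - <<'E'
from ball import *
ball()
E
for i in 1 2 3 4; do python3 -m jog '[[0.4,0,0,0,0,0,0],[0.4,0,0,0,0,0,0],[0.4,0,0,0,0,0,0],[0.4,0,0,0,0,0,0],[0.4,0,0,0,0,0,0]]'; done
python3 - <<'E'
from ball import *
ball()
E
```

```text
time: 5.85
ee_pos: [0.5324, 0.1354, 0.1102]
tcp_rot: [-90.0, 0.0, 84.0]
wrist_force: [0.9, 3.9, -3.1]
opening: 0.0511
conf 0.61 [0.5329 0.1458 0.1282] along 32.84094157017664 lat -0.1541379621909332 231
5.9 [0.53239662 0.13536909 0.1101764 ] [ 0.39903211  4.31487124 -3.23518226] 0.051592277938711635
time: 6.45
ee_pos: [0.5324, 0.1354, 0.1102]
tcp_rot: [-90.0, -0.0, 84.0]
wrist_force: [0.6, 3.4, -3.6]
opening: 0.0514
time: 6.95
ee_pos: [0.5324, 0.1354, 0.1102]
tcp_rot: [-90.0, 0.0, 84.0]
wrist_force: [0.2, 4.4, -3.0]
opening: 0.0514
time: 7.45
ee_pos: [0.5324, 0.1354, 0.1102]
tcp_rot: [-90.0, 0.0, 84.0]
wrist_force: [0.2, 3.7, -3.5]
opening: 0.0517
time: 7.95
ee_pos: [0.5324, 0.1354, 0.1102]
tcp_rot: [-90.0, 0.0, 84.0]
wrist_force: [2.0, 4.5, -3.0]
opening: 0.0513
conf 0.57 [0.5329 0.1456 0.128 ] along 33.038355829804004 lat -0.08165480875712465 220
conf 0.42 [ 0.489  -0.1373  0.0522] along 318.970690040553 lat -13.686795195033477 276
8.0 [0.53242485 0.13534529 0.1102215 ] [ 0.92386697  4.39022105 -3.56878924] 0.05116753926662763
```

Held over 2 s at about 33–35 mm. Next a short extra hold, then a slow return so the ball follows the pad to upright.

```bash
python3 -m jog '[[0.4,0,0,0,0,0,0],[0.4,0,0,0,0,0,0],[0.4,0,0,0,0,0,0],[0.4,0.02,0.2,0.05,0,0,0],[0.4,0.04,0.4,0.05,0,0,0]]' && python3 -m jog '[[0.4,0.02,0.2,0.05,0,0,0],[0.4,0.04,0.4,0.1,0,0,0],[0.4,0.06,0.6,0.2,0,0,0],[0.4,0.08,0.8,0.2,0,0,0],[0.4,0.1,0.95,0.2,0,0,0]]' && python3 -m jog '[[0.4,0.01,0.1,0,0,0,0],[0.4,0.02,0.2,0,0,0,0],[0.4,0.03,0.3,0,0,0,0],[0.4,0.04,0.38,0,0,0,0],[0.4,0.04,0.38,0,0,0,0]]'
python3 - <<'E'
from ball import *
im=ball(); cv2.imwrite('pics/s6.png',cv2.resize(im[190:310,110:270],(800,600),interpolation=2)[:,:,::-1])
E
```

```text
time: 8.55
ee_pos: [0.5337, 0.1455, 0.1119]
tcp_rot: [-90.0, 0.0, 84.0]
wrist_force: [0.5, 2.2, 0.6]
opening: 0.0515
time: 9.05
ee_pos: [0.536, 0.1695, 0.1166]
tcp_rot: [-90.0, 0.0, 84.0]
wrist_force: [0.8, 0.2, 0.2]
opening: 0.0509
time: 9.55
ee_pos: [0.5369, 0.1788, 0.1164]
tcp_rot: [-90.0, -0.0, 84.0]
wrist_force: [-0.4, 0.4, -0.1]
opening: 0.0512
conf 0.98 [0.5366 0.1774 0.1348] along 1.0868589613556134 lat 0.2374719888124448 321
9.6 [0.53686855 0.17862158 0.11640851] [ 0.1859221   0.00295019 -0.78207932] 0.051139425513482446
```

View pics/s6.png

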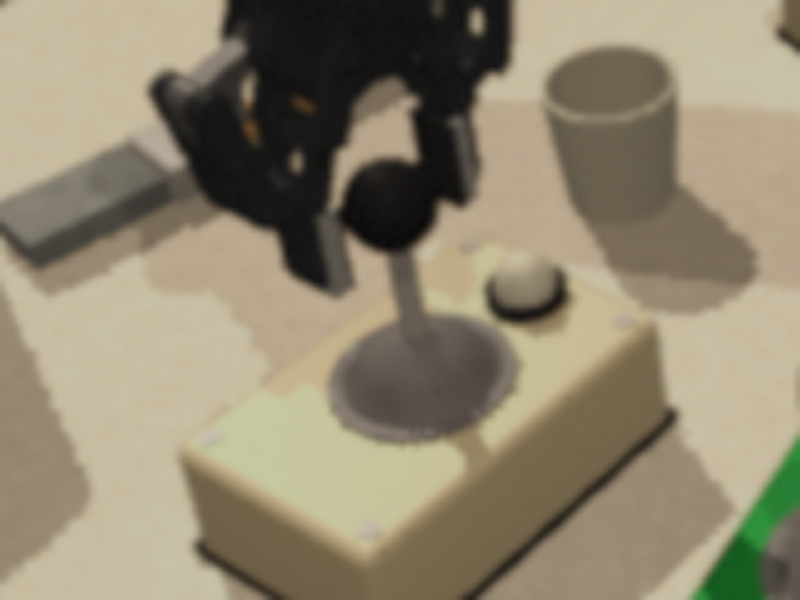

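Upright and free between the pads, as before the push. Retreat straight up.

```bash
python3 -m jog '[[0.4,0,0,1,0,0,0],[0.4,0,0,2,0,0,0],[0.4,0,0,3,0,0,0],[0.4,0,0,4,0,0,0],[0.4,0,0,5,0,0,0]]' && python3 -m jog '[[0.4,0,0,0,0,0,0],[0.4,0,0,0,0,0,0],[0.4,0,0,0,0,0,0]]'
python3 - <<'E'
from ball import *
ball(); bot.job_done()
E
```

```text
time: 10.15
ee_pos: [0.5368, 0.1784, 0.2425]
tcp_rot: [-90.0, -0.0, 84.0]
wrist_force: [0.3, 0.4, 1.3]
opening: 0.0519
time: 10.45
ee_pos: [0.5367, 0.1785, 0.2404]
tcp_rot: [-89.9, 0.0, 84.0]
wrist_force: [-0.7, -0.2, -0.3]
opening: 0.0514
conf 0.57 [0.5365 0.1776 0.1348] along 0.9384558904207119 lat 0.12029012184056415 318
10.5 [0.53658899 0.1784574  0.24025396] [-0.39032237 -0.87970519 -0.51163936] 0.05061675637411918
the job is handed in; nothing more can be done
```

The cream box's ball-topped stick was tilted towards its lamp end, held near the stop for over 2 s, and guided slowly back upright. I handed the job in at 10.5 s.

- **Hold:** the camera put the ball about 33 mm towards the lamp, against 36 mm at the stop. The pad's travel suggested about 35 mm, a 1–2 mm disagreement. Sideways drift was under 0.3 mm, and the wrist force stayed around 4–6 N.
- **After letting go:** the ball's centre reads within 1 mm of upright, with its height at 134.8 mm. The gripper is clear above it.
- **Other sticks:** the disc-topped stick and the look-alikes were never approached.

No check failed.

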